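Couple the drawbar with the hitch pin

ROBOT

A 6-joint arm with a two-finger parallel gripper is mounted at the origin on a cart in front of the work surface, level with it; the furniture and walls round the work are solid. World frame = base frame: x ahead of the robot, y to its left, z up, the work surface at z = 0. Lengths are in m, angles in degrees, forces in N, time in s.
With the tool pointing down it reaches from about 0.375 to 0.925 m from the base axis. Payload 5.7 kg.
Tool frame: the origin (TCP) lies at the very end of the fingers, on their centre line; the grasp point (between the pads) lies 19 mm behind it (r.pinch_z is the distance from the TCP to the grasp point, in m); z points along the fingers, y is the line along which they close (so a half turn about z gives the same grasp; the last joint's range is limited). The gripper opens to 88 mm and grips with 3 to 60 N. Pads are 20 mm wide; open, the fingers measure 115 mm over their backs; the gripper's body (75 mm by 178 mm) begins 61 mm behind the grasp point.
Start: joints at [68.749, 20.558, 86.54, -0, 72.909, -6.595], TCP at [0.152, 0.58, 0.223] pointing down, gripper open.
Joint ranges: [-170.27, 170.27], [-57.76, 135], [12.27, 136.19], [-55.21, 235.2], [11.17, 155.16], [-170.74, 170.74]. Speed limits (degrees/s): [136.94, 136.94, 180, 180, 180, 180].

INTERFACE

Orientations are given as a 3x3 rotation matrix whose columns are the frame's x, y, z axes.
In Python, from workcell import sensors, viewer, job, r gives the robot as it stands.
- The arm moves only by the tool arm_command, never from a script. Its argument "increments" is a list of rows, each an object with "xyz": the shift along the world's x, y, z in m, a list of three; "turn": the turn, a rotation vector about the world's x, y, z in rad, a list of three; "claw": the finger opening in m, from 0 to 0.0878. A call has 1 to 20 rows; each row shifts and turns the commanded pose from where the row before left it; what a row does not reach is not made up. A row lasts 1/12 s, in which the tool goes at most 41.7 mm and 7.16 degrees, less where a joint would pass 70% of its speed; a pose out of reach is approached as far as the arm can. A call with a gripper value outside its range is refused whole. The fingers move at their own pace and stop on an object; "newtons" is the grip in N (left out, the last holds). Time passes only in rows, so rows that do not move let the fingers close. It gives the time, the measured TCP pose, the force, the opening and the grip force at its end, in the units of the state.
- sensors.read_state(): the state, without advancing time (a new reading comes with each control period).
- viewer.snapshot(name): name is "scene" or "top" or "wrist"; returns a dict with "image" (400x640x3 uint8, red, green, blue), "intrinsics" (3x3 intrinsics, pixels), "R" (3x3) and "t" (3): a world point X has camera coordinates R X + t; the wrist camera has in their place "tool_from_camera" (4x4, takes a point from camera to tool coordinates, whose origin is the TCP and whose axes are the flange's). Camera axes: x right, y down, z forward; pixel columns grow to the right and rows downward; lengths in m; the calibration is good to about 2 mm. A picture is of the moment at which its call begins: read the wrist's pose just before it. There is no depth.
- job.hand_in(): hands the job in; it is judged then, once.
The state is a dict: "t": time; "joint_pos": joint angles; "joint_vel": joint speeds; "tau": joint torques, N m; "ee_pos": TCP position; "tcp_rot": TCP orientation; "wrist_force": force on the tool from outside, world axes, zero at the start; "torque": the same for the moment, N m; "grip_width": finger opening in m; "gripper_force": force on a finger pad.
Only numpy, scipy, OpenCV 4.12 (cv2) and the standard library are available. Lean on these libraries where they do the work, as an engineer would, in place of code of your own. Each camera call takes 0.05 s, during which the arm holds its last target. There are 200 camera calls.

TASK

Couple the drawbar in the grey fork on the bench: take the long hitch pin with the straight round grip out of the wooden stand and insert it from above, point down, through the fork and the drawbar eye until its collar sits flat on the fork's top plate, then let go. Leave the short T-handled pin in the stand.

Things in the scene. Friction and masses are not known exactly. Their poses are not given: they have to be found in the camera images.
- hitch_pin: Long steel pin, hanging upright by its collar in either hole of the stand. Origin on its axis at the collar's underside, z up the axis (yaw means nothing). Shank 18 mm thick, 62 mm long downward, last 12 mm tapering to an 8 mm tip. Collar 44 mm wide, z 0 to 8 mm; dark straight round grip 24 mm thick, z 8 to 54 mm, pinched from above. 0.17 to 0.35 kg.
- hitch_eye (a point): Mouth centre of the hole in the fixed hitch, on the grey upper fork plate (64 x 64 mm), 72 mm above the bench; nothing of the hitch is higher. A straight vertical hole passes the upper plate (28 mm wide), the dark drawbar tongue (30) and the lower plate (28; underside at 18 mm); base plate at 6 mm, clear of the seated pin's tip. z up, x along the drawbar.
- short_pin: Bystander, to stay: short steel pin hanging in the stand's other hole, 110 mm from the hitch pin. Origin on its axis at the collar's underside, z up. Collar 36 mm wide, 8 mm thick; shank 18 mm thick, only 30 mm long; T handle: level bar 12 mm thick, 56 mm long, its centre line 34 mm above the origin.
- pin_stand: Fixed wooden stand, 80 x 200 mm, 80 mm high, open below its top board (12 mm thick). Two 22 mm holes through the board at y = +55 and -55 mm hold the two pins. Origin at the centre of its underside, y along the row of holes.
Not all that is in view belongs to the job. What is shaped like the hitch_pin but turquoise is not meant.

How it is judged:
By the outcome, as a careful person would: the job done as asked, in the order asked, and still so for the second after the job is handed in, with the robot touching nothing.
It also fails if it takes over 40 s, if anything falls off the work surface, if the arm or the gripper's body presses on something with over 40 N, if the wrist force passes 120 N, or if a joint passes its speed limit or range.

## Working session

There is one attempt and no reset: what is moved stays moved. The work goes in short steps, Python scripts to look and compute and a tool call to move; the robot and the scene stay as the last step left them, time stands still between calls to the robot, and variables do not carry over. Pictures are saved under pics/ and viewed, at most 10 in all, crops included, and the job is handed in when it is done.

Besides the shell and the picture viewer there is one more tool, called after ">>>" by a JSON object that holds its "fn" and its "kwargs", one argument or row to a line. arm_command: Moves the arm, as the interface text tells. Its arguments: {"type":"object","properties":{"increments":{"type":"array","items":{"type":"object","properties":{"xyz":{"type":"array","items":{"type":"number"}},"turn":{"type":"array","items":{"type":"number"}},"claw":{"type":"number"}}}},"newtons":{"type":"number"}},"required":["increments"]}

```bash
mkdir -p pics; cat > h.py <<'E'
import numpy as np, cv2
from workcell import sensors, viewer, job, r
def snap(n,f=None):
    s=viewer.snapshot(n)
    if f: cv2.imwrite('pics/'+f,s['image'][:,:,::-1])
    return s
def ray(s,u,v):
    d=np.linalg.inv(s['intrinsics'])@[u,v,1.]
    if 'R' in s: return -s['R'].T@s['t'], s['R'].T@d
    st=s['state']; T=s['tool_from_camera']; R=np.array(st['tcp_rot'])
    return np.array(st['ee_pos'])+R@T[:3,3], R@T[:3,:3]@d
def onz(s,u,v,z):
    c,d=ray(s,u,v); return c+d*(z-c[2])/d[2]
def proj(s,X):
    p=s['intrinsics']@(s['R']@np.array(X)+s['t']); return p[:2]/p[2]
E
python3 - <<'E'
from h import *
import pickle
a=snap('scene','scene.png');b=snap('top','top.png')
pickle.dump((a,b),open('ab.pkl','wb'))
for s in (a,b): print(-s['R'].T@s['t'],s['R'],s['intrinsics'][0,0])
print(sensors.read_state())
E
```

```text
[ 0.06946925 -0.44308412  0.74210978] [[ 0.6590309  -0.75201199  0.01249975]
 [-0.53563241 -0.48094253 -0.69411253]
 [ 0.5279926   0.45074633 -0.71975798]] 435.84148869628007
[ 0.45322579 -0.0025668   0.98354367] [[ 2.04098484e-02 -9.99791261e-01 -9.34004200e-04]
 [-9.91485978e-01 -2.01201191e-02 -1.28649661e-01]
 [ 1.28604014e-01  3.55177215e-03 -9.91689665e-01]] 380.7782829971482
{'t': 0.1, 'joint_pos': array([ 6.87480297e+01,  2.05937821e+01,  8.65889555e+01, -7.00939197e-04,
        7.29088223e+01, -6.59419237e+00]), 'joint_vel': array([-0.06197685, -0.09224166, -0.12092445,  0.09751975, -0.03755606,
       -0.00833181]), 'tau': array([ 9.43601590e-04, -5.16358960e+01, -2.71413463e+01,  6.77102990e-02,
        2.78022926e-02, -5.47472655e-05]), 'ee_pos': array([0.1516189 , 0.57992003, 0.22191937]), 'tcp_rot': array([[-9.67455351e-01,  2.53041144e-01, -5.68336405e-04],
       [ 2.53041724e-01,  9.67454213e-01, -1.49358628e-03],
       [ 1.71900667e-04, -1.58879087e-03, -9.99998723e-01]]), 'wrist_force': array([-0.14313339, -0.05133222,  0.14559592]), 'torque': array([-0.03491227,  0.01735834,  0.00317885]), 'gripper_force': 0.0, 'grip_width': 0.08797737747307875}
```

View pics/scene.png

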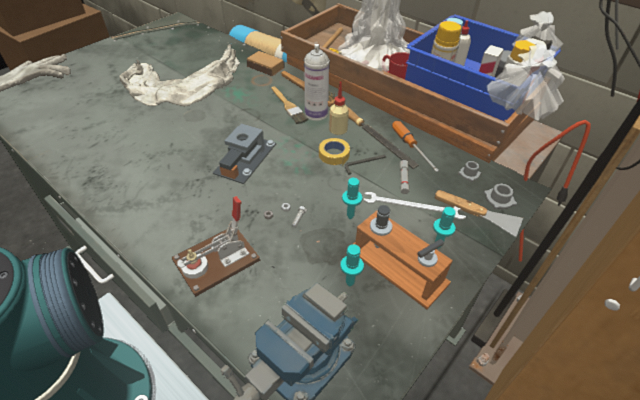

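View pics/top.png

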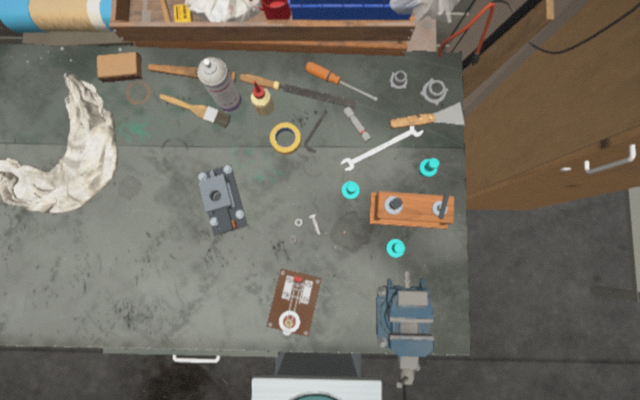

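The scene view shows the stand near (405,255). A dark straight grip with its collar is in the left hole at (381,222), and a T-handle is in the right hole at (428,255). Three turquoise pins stand at (352,190), (352,262) and (447,220). The grey fork is at (243,145), and in the top view at (216,196). The straight dark grip at (381,222) fits the hitch_pin; I'll confirm it in a crop.

```bash
python3 - <<'E'
from h import *
import pickle
a,b=pickle.load(open('ab.pkl','rb'))
A=a['image'][165:310,325:475,::-1];B=b['image'][145:265,325:465,::-1]
C=a['image'][110:190,205:285,::-1];D=b['image'][155:240,190:255,::-1]
f=lambda i,w,h:cv2.resize(i,(w,h),interpolation=cv2.INTER_CUBIC)
m=np.vstack([np.hstack([f(A,400,300),f(B,400,300)]),np.hstack([f(C,400,300),f(D,400,300)])])
cv2.imwrite('pics/crop.png',m)
E
```

```text
(no output)
```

View pics/crop.png

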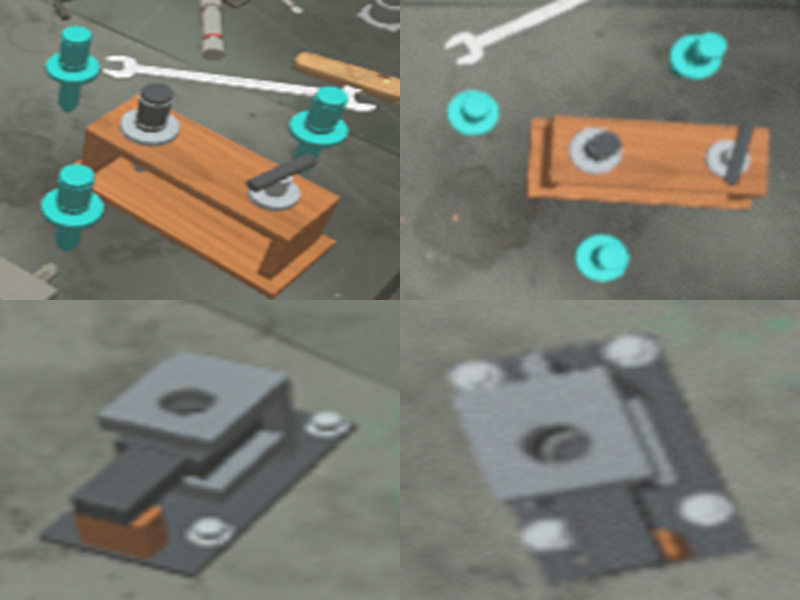

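```bash
python3 - <<'E'
from h import *
import pickle
a,b=pickle.load(open('ab.pkl','rb'))
def tri(pa,pb):
    ca,da=ray(a,*pa);cb,db=ray(b,*pb)
    s=np.linalg.lstsq(np.c_[da,-db],cb-ca,rcond=None)[0]
    return (ca+da*s[0]+cb+db*s[1])/2, np.linalg.norm(ca+da*s[0]-cb-db*s[1])
for n,pa,pb,z in [('pin collar top',(381.3,226.4),(394,205),.088),('short',(428,257),(439.5,209),.088),('hole',(242.4,137.2),(215.2,195.5),.072),('pin top',(383.3,209.5),(395.8,203),.134)]:
    print(n,*tri(pa,pb),onz(a,*pa,z),onz(b,*pb,z))
def blobs(s,lo,hi,mn=60):
    m=cv2.inRange(cv2.cvtColor(s['image'],cv2.COLOR_RGB2HSV),lo,hi)
    n,l,st,c=cv2.connectedComponentsWithStats(m)
    return [(c[i].round(1),st[i]) for i in range(1,n) if st[i][4]>mn]
for s in(a,b):print(blobs(s,(80,120,100),(95,255,255)))
# turquoise collars, approx
for pa,pb in [((352,190),(350,190)),((351.5,263.5),(396,248)),((444.5,226),(429.5,167))]: print('tq',*tri(pa,pb))
# plate corners scene / top (crop coords)
S=[(100,415),(180,352),(290,378),(215,445)];
print([onz(a,205+x*.2,110+(y-300)*80/300,.072).round(4)[:2] for x,y in S])
S=[(455,395),(610,370),(655,477),(497,497)];
print([onz(b,190+(x-400)*.1625,155+(y-300)*85/300,.072).round(4)[:2] for x,y in S])
E
```

```text
pin collar top [ 0.57287412 -0.17621031  0.08462636] 0.0007395142416677014 [ 0.56998073 -0.17735359  0.088     ] [ 0.57268323 -0.17583499  0.088     ]
short [ 0.56602496 -0.28426564  0.0884552 ] 0.0023034324933616855 [ 0.56735944 -0.28489751  0.088     ] [ 0.56531629 -0.28347226  0.088     ]
hole [0.59023048 0.2545473  0.06835319] 0.0011689749964549246 [0.58782947 0.25036234 0.072     ] [0.58924282 0.25390399 0.072     ]
pin top [ 0.57245039 -0.17252588  0.13134829] 0.002623710592649381 [ 0.57138399 -0.1744952   0.134     ] [ 0.57116994 -0.17100632  0.134     ]
[(array([352. , 192.7]), array([342, 178,  20,  28, 355], dtype=int32)), (array([445.2, 222.4]), array([433, 207,  23,  29, 418], dtype=int32)), (array([352., 261.]), array([340, 245,  24,  31, 472], dtype=int32))]
[(array([428.7, 166.6]), array([419, 158,  20,  19, 282], dtype=int32)), (array([350.1, 189.9]), array([342, 181,  17,  18, 244], dtype=int32)), (array([395.1, 247.6]), array([386, 239,  19,  18, 272], dtype=int32))]
tq [ 0.60751062 -0.07226525  0.09016261] 0.003513299605629018
tq [ 0.47137388 -0.18269737  0.07264498] 0.001029745657204615
tq [ 0.66990824 -0.26569068  0.07105642] 0.0017502454151977363
[array([0.5505, 0.2715]), array([0.6217, 0.2936]), array([0.6393, 0.2315]), array([0.5674, 0.2077])]
[array([0.6219, 0.2953]), array([0.6406, 0.235 ]), array([0.5665, 0.2134]), array([0.5515, 0.2746])]
```

The hole is at about (0.589, 0.252), and the stand pin is at about (0.572, -0.176). Heights and sizes agree: the plate is 64 mm and the pins are 109 mm apart. I'll go to the hitch first and refine its position with the wrist camera.

>>> {"fn": "arm_command", "kwargs": {
  "increments": [
    {"xyz":[0.028,-0.023,0.005],"turn":[0,0,-0.094],"claw":0.08},
    {"xyz":[0.028,-0.023,0.005],"turn":[0,0,-0.094]},
    {"xyz":[0.028,-0.023,0.005],"turn":[0,0,-0.094]},
    {"xyz":[0.028,-0.023,0.005],"turn":[0,0,-0.094]},
    {"xyz":[0.028,-0.023,0.005],"turn":[0,0,-0.094]},
    {"xyz":[0.028,-0.023,0.005],"turn":[0,0,-0.094]},
    {"xyz":[0.028,-0.023,0.005],"turn":[0,0,-0.094]},
    {"xyz":[0.028,-0.023,0.005],"turn":[0,0,-0.094]},
    {"xyz":[0.028,-0.023,0.005],"turn":[0,0,-0.094]},
    {"xyz":[0.028,-0.023,0.005],"turn":[0,0,-0.094]},
    {"xyz":[0.028,-0.023,0.005],"turn":[0,0,-0.094]},
    {"xyz":[0.028,-0.023,0.005],"turn":[0,0,-0.094]},
    {"xyz":[0.028,-0.023,0.005],"turn":[0,0,-0.094]},
    {"xyz":[0.028,-0.023,0.005],"turn":[0,0,-0.092]},
    {"xyz":[0,0,0]},
    {"xyz":[0,0,0]},
    {"xyz":[0,0,0]}
  ]
}}

```text
schema error: expected keys xyz, turn, claw
```

```bash
cat >> h.py <<'E'
def wsnap(f):
    st=sensors.read_state(); s=snap('wrist',f); s['state']=st; return s
def projw(s,X):
    st=s['state'];p=np.array(st['tcp_rot']).T@(np.array(X)-st['ee_pos'])
    T=np.linalg.inv(s['tool_from_camera']);p=s['intrinsics']@(T[:3,:3]@p+T[:3,3]);return (p[:2]/p[2]).round(1)
E
python3 - <<'E'
from h import *
import pickle
s=wsnap('w1.png');pickle.dump(s,open('w1.pkl','wb'))
st=s['state'];print(st['ee_pos'],st['tcp_rot'],st['joint_pos'],s['tool_from_camera'],s['intrinsics'])
print(projw(s,[.589,.253,.072]))
E
```

```text
[0.1516189  0.57992003 0.22191937] [[-9.67455351e-01  2.53041144e-01 -5.68336405e-04]
 [ 2.53041724e-01  9.67454213e-01 -1.49358628e-03]
 [ 1.71900667e-04 -1.58879087e-03 -9.99998723e-01]] [ 6.87480297e+01  2.05937821e+01  8.65889555e+01 -7.00939197e-04
  7.29088223e+01 -6.59419237e+00] [[ 8.33847857e-04 -9.61447834e-01 -2.74986121e-01  7.40099628e-02]
 [ 9.99999446e-01  6.25198406e-04  8.46412689e-04 -4.80905504e-04]
 [-6.41860762e-04 -2.74986675e-01  9.61447823e-01 -1.61853474e-01]
 [ 0.00000000e+00  0.00000000e+00  0.00000000e+00  1.00000000e+00]] [[324.04420773   0.         317.36995131]
 [  0.         324.04420773 193.18398763]
 [  0.           0.           1.        ]]
[172.3 525.9]
```

View pics/w1.png

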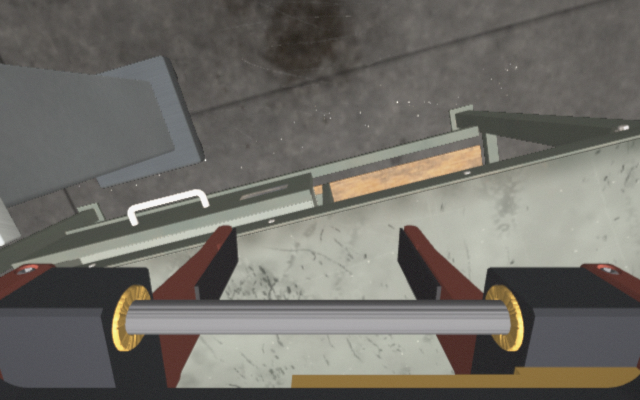

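The call was refused because every row needs all its keys, so nothing moved. The view shows bench and the cart below the fingers. The wrist camera sits on the tool's +x side, so I'll stop short of the hitch in y.

>>> {"fn": "arm_command", "kwargs": {
  "increments": [
    {"xyz":[0.029,-0.0265,0.005],"turn":[0,0,-0.0876],"claw":0.08},
    {"xyz":[0.029,-0.0265,0.005],"turn":[0,0,-0.0876],"claw":0.08},
    {"xyz":[0.029,-0.0265,0.005],"turn":[0,0,-0.0876],"claw":0.08},
    {"xyz":[0.029,-0.0265,0.005],"turn":[0,0,-0.0876],"claw":0.08},
    {"xyz":[0.029,-0.0265,0.005],"turn":[0,0,-0.0876],"claw":0.08},
    {"xyz":[0.029,-0.0265,0.005],"turn":[0,0,-0.0876],"claw":0.08},
    {"xyz":[0.029,-0.0265,0.005],"turn":[0,0,-0.0876],"claw":0.08},
    {"xyz":[0.029,-0.0265,0.005],"turn":[0,0,-0.0876],"claw":0.08},
    {"xyz":[0.029,-0.0265,0.005],"turn":[0,0,-0.0876],"claw":0.08},
    {"xyz":[0.029,-0.0265,0.005],"turn":[0,0,-0.0876],"claw":0.08},
    {"xyz":[0.029,-0.0265,0.005],"turn":[0,0,-0.0876],"claw":0.08},
    {"xyz":[0.029,-0.0265,0.005],"turn":[0,0,-0.0876],"claw":0.08},
    {"xyz":[0.029,-0.0265,0.005],"turn":[0,0,-0.0876],"claw":0.08},
    {"xyz":[0.029,-0.0265,0.005],"turn":[0,0,-0.0876],"claw":0.08},
    {"xyz":[0.029,-0.0265,0.005],"turn":[0,0,-0.0876],"claw":0.08},
    {"xyz":[0,0,0],"turn":[0,0,0],"claw":0.08},
    {"xyz":[0,0,0],"turn":[0,0,0],"claw":0.08},
    {"xyz":[0,0,0],"turn":[0,0,0],"claw":0.08}
  ]
}}

```text
t: 1.65
ee_pos: [0.586, 0.183, 0.297]
tcp_rot: [[-0.001, 1.0, -0.002], [1.0, 0.001, 0.0], [0.0, -0.002, -1.0]]
wrist_force: [-0.1, -0.5, 0.3]
grip_width: 0.0797
gripper_force: 0.0
```

```bash
python3 - <<'E'
from h import *
import pickle
s=wsnap('w2.png');pickle.dump(s,open('w2.pkl','wb'))
st=s['state'];print(st['t'],st['ee_pos'],st['tcp_rot'],st['joint_pos'])
print(projw(s,[.589,.253,.072]))
E
```

```text
1.65 [0.58604088 0.18303008 0.29697859] [[-1.26124085e-03  9.99997388e-01 -1.90619367e-03]
 [ 9.99999154e-01  1.26184542e-03  3.15993684e-04]
 [ 3.18398180e-04 -1.90579351e-03 -9.99998133e-01]] [1.08769725e+01 1.86337634e+01 7.87845990e+01 3.87041130e-02
 8.26854776e+01 1.07997288e+01]
[319.3 104.9]
```

View pics/w2.png

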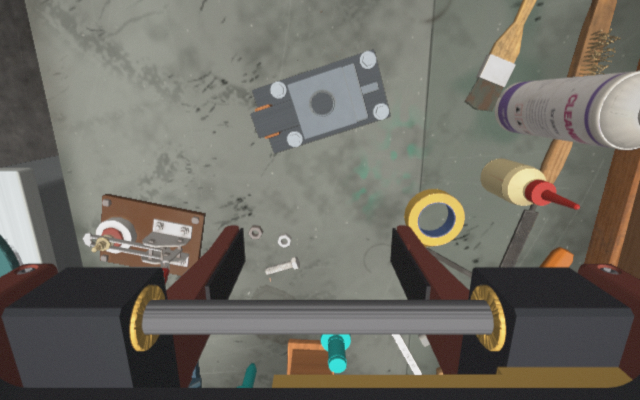

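The fork plate is at (328,101), with its hole at about (322,103), close to where I predicted. I'll measure it by contour.

```bash
python3 - <<'E'
from h import *
import pickle
s=pickle.load(open('w2.pkl','rb'))
g=cv2.cvtColor(s['image'],cv2.COLOR_RGB2GRAY)
print(g[103,285:380:4])
k=8
big=cv2.resize(g[60:150,275:390],None,fx=k,fy=k,interpolation=cv2.INTER_CUBIC)
for th in (70,80,90):
    cs,h=cv2.findContours((big<th).astype(np.uint8),cv2.RETR_LIST,cv2.CHAIN_APPROX_NONE)
    for c in cs:
        if 150*k*k<cv2.contourArea(c)<900*k*k:
            e=cv2.fitEllipse(c);u=(e[0][0]+.5)/k-.5+275;v=(e[0][1]+.5)/k-.5+60
            print(th,u,v,np.array(e[1])/k,onz(s,u,v,.072))
E
```

```text
[ 97  95 127 151 153 150 139  97  95  96  98  95 132 151 152 152 156 154
 155 156  96  95  94 107]
```

```bash
python3 - <<'E'
from h import *
import pickle
s=pickle.load(open('w2.pkl','rb'))
g=cv2.cvtColor(s['image'],cv2.COLOR_RGB2GRAY)
k=8
big=cv2.resize(g[60:150,275:390],None,fx=k,fy=k,interpolation=cv2.INTER_CUBIC)
for th in (115,122,130):
    cs,h=cv2.findContours((big<th).astype(np.uint8),cv2.RETR_LIST,cv2.CHAIN_APPROX_NONE)
    for c in cs:
        if 200*k*k<cv2.contourArea(c)<1200*k*k:
            e=cv2.fitEllipse(c);u=(e[0][0]+.5)/k-.5+275;v=(e[0][1]+.5)/k-.5+60
            print(th,u,v,np.array(e[1])/k,onz(s,u,v,.072))
E
```

```text
115 321.71952056884766 102.8008804321289 [21.67388153 22.52215385] [0.59172376 0.2553275  0.072     ]
122 321.84521484375 102.72270584106445 [22.70384026 23.44645691] [0.59186779 0.25541439 0.072     ]
130 321.8800506591797 102.6226806640625 [23.67179489 24.5804615 ] [0.59190719 0.25552525 0.072     ]
```

>>> {"fn": "arm_command", "kwargs": {
  "increments": [
    {"xyz":[-0.001,-0.039,0],"turn":[0,0,0],"claw":0.07},
    {"xyz":[-0.001,-0.039,0],"turn":[0,0,0],"claw":0.07},
    {"xyz":[-0.001,-0.039,0],"turn":[0,0,0],"claw":0.07},
    {"xyz":[-0.001,-0.039,0],"turn":[0,0,0],"claw":0.07},
    {"xyz":[-0.001,-0.039,0],"turn":[0,0,0],"claw":0.07},
    {"xyz":[-0.001,-0.039,0],"turn":[0,0,0],"claw":0.07},
    {"xyz":[-0.002,-0.039,0],"turn":[0,0,0],"claw":0.07},
    {"xyz":[-0.002,-0.039,0],"turn":[0,0,0],"claw":0.07},
    {"xyz":[-0.002,-0.039,0],"turn":[0,0,0],"claw":0.07},
    {"xyz":[-0.001,-0.039,0],"turn":[0,0,0],"claw":0.07},
    {"xyz":[-0.001,-0.039,0],"turn":[0,0,0],"claw":0.07},
    {"xyz":[0,0,0],"turn":[0,0,0],"claw":0.07},
    {"xyz":[0,0,0],"turn":[0,0,0],"claw":0.07},
    {"xyz":[0,0,0],"turn":[0,0,0],"claw":0.07}
  ]
}}

```text
t: 2.87
ee_pos: [0.5725, -0.2442, 0.2974]
tcp_rot: [[-0.002, 1.0, -0.001], [1.0, 0.002, 0.001], [0.001, -0.001, -1.0]]
wrist_force: [-0.1, 0.4, 0.9]
grip_width: 0.07
gripper_force: 0.0
```

```bash
python3 - <<'E'
from h import *
import pickle
s=wsnap('w3.png');pickle.dump(s,open('w3.pkl','wb'))
st=s['state'];print(st['t'],st['ee_pos'])
print(projw(s,[.572,-.176,.088]),projw(s,[.572,-.176,.134]))
cv2.imwrite('pics/w3c.png',cv2.resize(s['image'][20:220,190:450,::-1],(780,600),interpolation=cv2.INTER_CUBIC))
E
```

```text
2.8667 [ 0.57251694 -0.24416656  0.29736416]
[316.1 107. ] [315.9 107.8]
```

View pics/w3c.png

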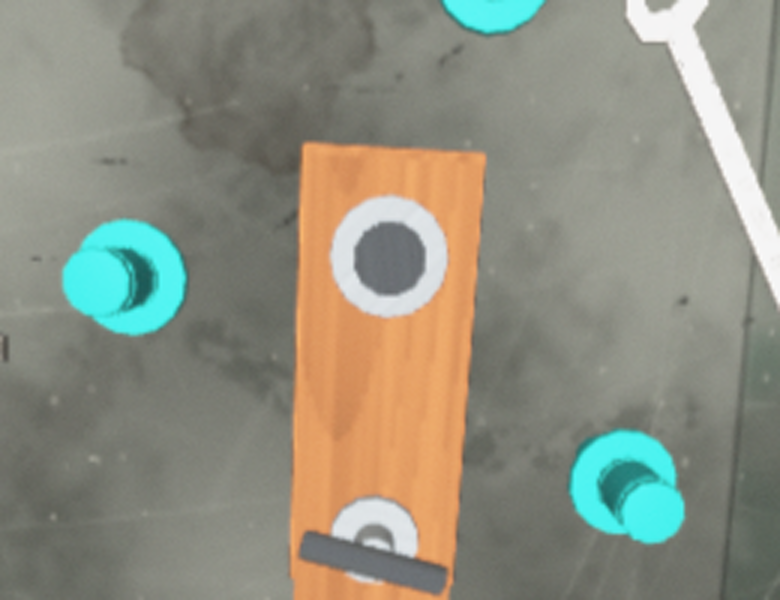

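The crop confirms the hitch pin: a dark round grip with its collar at about (320,105) in the wrist view. The T-handle is at (315,207), and the turquoise pins are separate.

```bash
python3 - <<'E'
from h import *
import pickle
s=pickle.load(open('w3.pkl','rb'))
g=cv2.cvtColor(s['image'],cv2.COLOR_RGB2HSV);k=8
big=cv2.resize(g[70:140,285:355],None,fx=k,fy=k,interpolation=cv2.INTER_CUBIC)
for n,m,z in (('collar+grip',big[:,:,1]<80,.088),('grip',big[:,:,2]<140,.134)):
    cs,h=cv2.findContours(m.astype(np.uint8),cv2.RETR_EXTERNAL,cv2.CHAIN_APPROX_NONE)
    for c in cs:
        if 150*k*k<cv2.contourArea(c)<2500*k*k:
            e=cv2.fitEllipse(c);u=(e[0][0]+.5)/k-.5+285;v=(e[0][1]+.5)/k-.5+70
            print(n,u,v,np.array(e[1])/k,onz(s,u,v,z))
E
```

```text
collar+grip 319.19235610961914 104.9856948852539 [39.33412552 40.86156845] [ 0.57541376 -0.17388667  0.088     ]
collar+grip 351.12843322753906 121.54605102539062 [  7.03438663 108.99117279] [ 0.61128884 -0.19168581  0.088     ]
collar+grip 286.79936122894287 82.54361534118652 [  4.39978552 134.88226318] [ 0.54012702 -0.15047766  0.088     ]
grip 319.45056915283203 105.74206161499023 [23.01790619 23.59922791] [ 0.57544776 -0.17409357  0.134     ]
grip 350.91014099121094 129.7241973876953 [ 6.81980419 91.35688782] [ 0.60665856 -0.19688891  0.134     ]
grip 286.97445917129517 76.57377052307129 [  4.59609079 142.90670776] [ 0.54456619 -0.14751968  0.134     ]
```

>>> {"fn": "arm_command", "kwargs": {
  "increments": [
    {"xyz":[0.0015,0.035,0],"turn":[0,0,0],"claw":0.07},
    {"xyz":[0.0015,0.035,0],"turn":[0,0,0],"claw":0.07},
    {"xyz":[0,0,-0.03],"turn":[0,0,0],"claw":0.07},
    {"xyz":[0,0,-0.035],"turn":[0,0,0],"claw":0.07},
    {"xyz":[0,0,-0.035],"turn":[0,0,0],"claw":0.07},
    {"xyz":[0,0,-0.035],"turn":[0,0,0],"claw":0.07},
    {"xyz":[0,0,-0.025],"turn":[0,0,0],"claw":0.07},
    {"xyz":[0,0,-0.02],"turn":[0,0,0],"claw":0.07},
    {"xyz":[0,0,-0.015],"turn":[0,0,0],"claw":0.07},
    {"xyz":[0,0,-0.008],"turn":[0,0,0],"claw":0.07},
    {"xyz":[0,0,0],"turn":[0,0,0],"claw":0.07},
    {"xyz":[0,0,0],"turn":[0,0,0],"claw":0.07},
    {"xyz":[0,0,0],"turn":[0,0,0],"claw":0.07}
  ],
  "newtons": 30
}}

```text
t: 4.0
ee_pos: [0.5767, -0.1757, 0.0959]
tcp_rot: [[-0.002, 1.0, 0.002], [1.0, 0.002, -0.001], [-0.001, 0.002, -1.0]]
wrist_force: [-0.1, -0.0, 0.4]
grip_width: 0.0699
gripper_force: 0.0
```

>>> {"fn": "arm_command", "kwargs": {
  "increments": [
    {"xyz":[-0.0012,0.0015,-0.002],"turn":[0,0,0],"claw":0.04},
    {"xyz":[0,0,0],"turn":[0,0,0],"claw":0.03},
    {"xyz":[0,0,0],"turn":[0,0,0],"claw":0.02},
    {"xyz":[0,0,0],"turn":[0,0,0],"claw":0.01},
    {"xyz":[0,0,0],"turn":[0,0,0],"claw":0.01},
    {"xyz":[0,0,0],"turn":[0,0,0],"claw":0.01},
    {"xyz":[0,0,0],"turn":[0,0,0],"claw":0.01},
    {"xyz":[0,0,0],"turn":[0,0,0],"claw":0.01}
  ],
  "newtons": 30
}}

```text
t: 4.67
ee_pos: [0.5745, -0.1746, 0.0927]
tcp_rot: [[-0.001, 1.0, -0.0], [1.0, 0.001, -0.0], [-0.0, -0.0, -1.0]]
wrist_force: [-0.3, 0.0, 1.4]
grip_width: 0.0238
gripper_force: 30.0
```

>>> {"fn": "arm_command", "kwargs": {
  "increments": [
    {"xyz":[0,0,0.01],"turn":[0,0,0],"claw":0.01},
    {"xyz":[0,0,0.015],"turn":[0,0,0],"claw":0.01},
    {"xyz":[0,0,0.015],"turn":[0,0,0],"claw":0.01},
    {"xyz":[0,0,0.02],"turn":[0,0,0],"claw":0.01},
    {"xyz":[0,0,0.02],"turn":[0,0,0],"claw":0.01},
    {"xyz":[0,0,0.02],"turn":[0,0,0],"claw":0.01},
    {"xyz":[0,0,0.02],"turn":[0,0,0],"claw":0.01},
    {"xyz":[0,0,0.02],"turn":[0,0,0],"claw":0.01},
    {"xyz":[0,0,0],"turn":[0,0,0],"claw":0.01},
    {"xyz":[0,0,0],"turn":[0,0,0],"claw":0.01},
    {"xyz":[0,0,0],"turn":[0,0,0],"claw":0.01}
  ],
  "newtons": 30
}}

```text
t: 5.58
ee_pos: [0.5738, -0.1742, 0.2315]
tcp_rot: [[-0.001, 1.0, -0.002], [1.0, 0.001, 0.001], [0.001, -0.002, -1.0]]
wrist_force: [0.1, 0.2, -2.7]
grip_width: 0.0237
gripper_force: 30.0
```

>>> {"fn": "arm_command", "kwargs": {
  "increments": [
    {"xyz":[0.001,0.016,0],"turn":[0,0,0],"claw":0.01},
    {"xyz":[0.001,0.026,0],"turn":[0,0,0],"claw":0.01},
    {"xyz":[0.001,0.032,0],"turn":[0,0,0],"claw":0.01},
    {"xyz":[0.001,0.032,0],"turn":[0,0,0],"claw":0.01},
    {"xyz":[0.001,0.032,0],"turn":[0,0,0],"claw":0.01},
    {"xyz":[0.001,0.032,0],"turn":[0,0,0],"claw":0.01},
    {"xyz":[0.002,0.032,0],"turn":[0,0,0],"claw":0.01},
    {"xyz":[0.002,0.032,0],"turn":[0,0,0],"claw":0.01},
    {"xyz":[0.002,0.032,0],"turn":[0,0,0],"claw":0.01},
    {"xyz":[0.002,0.032,0],"turn":[0,0,0],"claw":0.01},
    {"xyz":[0.001,0.032,0],"turn":[0,0,0],"claw":0.01},
    {"xyz":[0.001,0.032,0],"turn":[0,0,0],"claw":0.01},
    {"xyz":[0.001,0.032,-0.01],"turn":[0,0,0],"claw":0.01},
    {"xyz":[0.001,0.022,-0.01],"turn":[0,0,0],"claw":0.01},
    {"xyz":[0,0.013,-0.015],"turn":[0,0,0],"claw":0.01},
    {"xyz":[0,0,-0.015],"turn":[0,0,0],"claw":0.01},
    {"xyz":[0,0,-0.01],"turn":[0,0,0],"claw":0.01},
    {"xyz":[0,0,0],"turn":[0,0,0],"claw":0.01},
    {"xyz":[0,0,0],"turn":[0,0,0],"claw":0.01},
    {"xyz":[0,0,0],"turn":[0,0,0],"claw":0.01}
  ],
  "newtons": 30
}}

```text
t: 7.25
ee_pos: [0.5929, 0.2539, 0.1728]
tcp_rot: [[-0.0, 1.0, -0.0], [1.0, 0.0, -0.0], [-0.0, -0.0, -1.0]]
wrist_force: [0.4, -0.4, -2.8]
grip_width: 0.0232
gripper_force: 30.0
```

```bash
python3 - <<'E'
from h import *
import pickle
a=snap('scene');w=wsnap('w4.png');pickle.dump((a,w),open('aw.pkl','wb'))
st=w['state'];print(st['t'],st['ee_pos'],st['wrist_force'])
p=st['ee_pos']
print(proj(a,[p[0],p[1],.072]),proj(a,[p[0],p[1],p[2]-.0747]))
A=cv2.resize(a['image'][70:190,190:310,::-1],(500,500),interpolation=cv2.INTER_CUBIC)
cv2.imwrite('pics/s4.png',A)
E
```

```text
7.3 [0.59324358 0.25397169 0.17329725] [-0.43291919  0.06920778 -2.013015  ]
[243.06772095 135.56603726] [241.82272295 126.8198541 ]
```

View pics/s4.png

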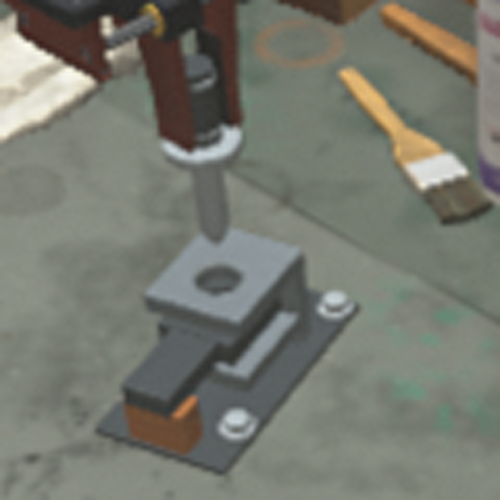

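The pin hangs upright, with its tip at crop (217,241), just behind and above the hole at crop (219,281). I'll work out the remaining offset.

```bash
python3 - <<'E'
from h import *
import pickle
a,w=pickle.load(open('aw.pkl','rb'))
g=cv2.cvtColor(a['image'],cv2.COLOR_RGB2GRAY);k=8
big=cv2.resize(g[125:150,228:258],None,fx=k,fy=k,interpolation=cv2.INTER_CUBIC)
for th in (90,100,110,120,130):
    cs,_=cv2.findContours((big<th).astype(np.uint8),cv2.RETR_LIST,cv2.CHAIN_APPROX_NONE)
    for c in cs:
        e=cv2.fitEllipse(c) if len(c)>20 else None
        if e and 25*k*k<cv2.contourArea(c)<140*k*k:
            u=(e[0][0]+.5)/k-.5+228;v=(e[0][1]+.5)/k-.5+125
            print(th,u,v,np.array(e[1])/k,onz(a,u,v,.072))
p=w['state']['ee_pos']
for z in(.0986,.111,.13,.155): print(z,proj(a,[p[0],p[1],z]))
for v in range(108,132,2): print(v,g[v,232:252])
E
```

```text
90 241.9920530319214 139.3397397994995 [18.93362808 31.0640049 ] [0.58156802 0.24484038 0.072     ]
90 241.823712348938 136.6867847442627 [5.34133291 9.15529442] [0.58823475 0.25291882 0.072     ]
100 241.8823070526123 136.76428699493408 [ 6.05344963 10.37959194] [0.58812682 0.25258391 0.072     ]
110 241.89428997039795 136.74475955963135 [ 6.54386568 10.89507771] [0.58819791 0.25261977 0.072     ]
120 241.9094934463501 136.73040962219238 [ 7.01987839 11.41842079] [0.58826066 0.25263451 0.072     ]
120 230.45532941818237 128.91189622879028 [ 6.02056313 11.50747776] [0.59008746 0.29733836 0.072     ]
130 241.90118026733398 136.72203636169434 [ 7.52274275 11.98114681] [0.58826907 0.25267429 0.072     ]
130 234.0785608291626 128.94274187088013 [10.45099831 18.37954521] [0.59606996 0.29054651 0.072     ]
0.0986 [241.82259195 126.81893382]
0.111 [241.22656419 122.63180422]
0.13 [240.29328234 116.0754451 ]
0.155 [239.02690112 107.1790436 ]
108 [123 139 150 161 169 177 167 150 140 134 123 109  96  94  97 107 111 110
 112 115]
110 [119 108 105 104  99 100 102  99 100  97  95 100 100 101 107 
[... 191 characters left out ...]
107]
116 [124 121 116 113 107  99 102 102 101 102  97  99 116 133 132 132 130 133
 132 131]
118 [114 116 115 116 114 100  97 102 101 100  97  95 108 128 131 130 133 134
 135 134]
120 [111 116 117 120 118 106  98 101 102 101  98  92 101 124 124 127 129 131
 132 132]
122 [110 110 115 118 118 108  97 100 100 104  99  95  99 119 129 129 129 131
 130 128]
124 [121 119 118 121 124 117 101  97 102 100 100  96 108 131 130 130 129 130
 130 128]
126 [113 110 113 118 124 134 133 108  96  96  93 103 133 152 150 152 148 147
 146 139]
128 [114 113 116 132 146 151 152 147 137 121 121 143 151 151 150 149 150 150
 148 150]
130 [116 129 145 149 149 149 148 147 148 148 149 149 147 149 147 148 148 149
 149 149]
```

>>> {"fn": "arm_command", "kwargs": {
  "increments": [
    {"xyz":[-0.003,0,0],"turn":[0,0,0],"claw":0.01},
    {"xyz":[0,0,-0.008],"turn":[0,0,0],"claw":0.01},
    {"xyz":[0,0,-0.01],"turn":[0,0,0],"claw":0.01},
    {"xyz":[0,0,-0.01],"turn":[0,0,0],"claw":0.01},
    {"xyz":[0,0,-0.008],"turn":[0,0,0],"claw":0.01},
    {"xyz":[0,0,-0.005],"turn":[0,0,0],"claw":0.01},
    {"xyz":[0,0,0],"turn":[0,0,0],"claw":0.01},
    {"xyz":[0,0,0],"turn":[0,0,0],"claw":0.01}
  ],
  "newtons": 30
}}

```text
t: 8.02
ee_pos: [0.5893, 0.2544, 0.1309]
tcp_rot: [[-0.001, 1.0, -0.001], [1.0, 0.001, -0.0], [-0.0, -0.001, -1.0]]
wrist_force: [-0.6, 0.0, -2.5]
grip_width: 0.0239
gripper_force: 30.0
```

```bash
python3 - <<'E'
from h import *
a=snap('scene');st=sensors.read_state();b=snap('top')
p=st['ee_pos'];print(p,st['wrist_force'],proj(a,[p[0],p[1],.072]))
A=cv2.resize(a['image'][95:165,205:275,::-1],(600,600),interpolation=cv2.INTER_CUBIC)
cv2.imwrite('pics/s5.png',A)
E
```

```text
[0.58974236 0.25450102 0.13148298] [ 0.18787456 -0.09056154 -2.44614758] [241.85283039 136.13338236]
```

View pics/s5.png

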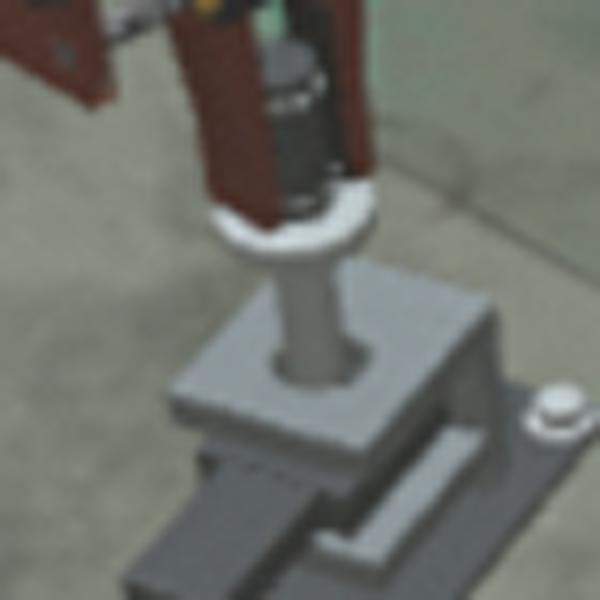

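The tip is inside the hole mouth, roughly centred: shank at crop x 316, hole from 272 to 370. There is no contact force, so I'll continue down.

>>> {"fn": "arm_command", "kwargs": {
  "increments": [
    {"xyz":[0,0,-0.006],"turn":[0,0,0],"claw":0.01},
    {"xyz":[0,0,-0.006],"turn":[0,0,0],"claw":0.01},
    {"xyz":[0,0,-0.006],"turn":[0,0,0],"claw":0.01},
    {"xyz":[0,0,-0.006],"turn":[0,0,0],"claw":0.01},
    {"xyz":[0,0,-0.006],"turn":[0,0,0],"claw":0.01},
    {"xyz":[0,0,-0.005],"turn":[0,0,0],"claw":0.01},
    {"xyz":[0,0,0],"turn":[0,0,0],"claw":0.01},
    {"xyz":[0,0,0],"turn":[0,0,0],"claw":0.01}
  ],
  "newtons": 30
}}

```text
t: 8.78
ee_pos: [0.5893, 0.2543, 0.0961]
tcp_rot: [[-0.001, 1.0, -0.001], [1.0, 0.001, -0.0], [-0.0, -0.001, -1.0]]
wrist_force: [0.5, -0.2, -2.5]
grip_width: 0.0235
gripper_force: 30.0
```

>>> {"fn": "arm_command", "kwargs": {
  "increments": [
    {"xyz":[0,0,-0.004],"turn":[0,0,0],"claw":0.01},
    {"xyz":[0,0,-0.004],"turn":[0,0,0],"claw":0.01},
    {"xyz":[0,0,-0.002],"turn":[0,0,0],"claw":0.01},
    {"xyz":[0,0,-0.001],"turn":[0,0,0],"claw":0.01},
    {"xyz":[0,0,0],"turn":[0,0,0],"claw":0.01},
    {"xyz":[0,0,0],"turn":[0,0,0],"claw":0.01}
  ],
  "newtons": 30
}}

```text
t: 9.28
ee_pos: [0.5897, 0.2545, 0.0856]
tcp_rot: [[-0.001, 1.0, -0.0], [1.0, 0.001, 0.0], [0.0, -0.0, -1.0]]
wrist_force: [0.6, 0.1, -3.1]
grip_width: 0.0234
gripper_force: 30.0
```

>>> {"fn": "arm_command", "kwargs": {
  "increments": [
    {"xyz":[0,0,-0.0007],"turn":[0,0,0],"claw":0.01},
    {"xyz":[0,0,-0.0006],"turn":[0,0,0],"claw":0.01},
    {"xyz":[0,0,0],"turn":[0,0,0],"claw":0.01}
  ],
  "newtons": 30
}}

```text
t: 9.53
ee_pos: [0.5898, 0.2545, 0.0847]
tcp_rot: [[-0.001, 1.0, 0.0], [1.0, 0.001, 0.0], [0.0, 0.0, -1.0]]
wrist_force: [-0.5, -0.7, -0.4]
grip_width: 0.0234
gripper_force: 30.0
```

Contact is just beginning. I'll press slightly, open the fingers, and retreat straight up.

>>> {"fn": "arm_command", "kwargs": {
  "increments": [
    {"xyz":[0,0,-0.0006],"turn":[0,0,0],"claw":0.01},
    {"xyz":[0,0,0],"turn":[0,0,0],"claw":0.026},
    {"xyz":[0,0,0],"turn":[0,0,0],"claw":0.032},
    {"xyz":[0,0,0],"turn":[0,0,0],"claw":0.045},
    {"xyz":[0,0,0],"turn":[0,0,0],"claw":0.06},
    {"xyz":[0,0,0],"turn":[0,0,0],"claw":0.06},
    {"xyz":[0,0,0],"turn":[0,0,0],"claw":0.06},
    {"xyz":[0,0,0.01],"turn":[0,0,0],"claw":0.06},
    {"xyz":[0,0,0.02],"turn":[0,0,0],"claw":0.06},
    {"xyz":[0,0,0.03],"turn":[0,0,0],"claw":0.06},
    {"xyz":[0,0,0.035],"turn":[0,0,0],"claw":0.06},
    {"xyz":[0,0,0.035],"turn":[0,0,0],"claw":0.06},
    {"xyz":[0,0,0.035],"turn":[0,0,0],"claw":0.06},
    {"xyz":[0,0,0.035],"turn":[0,0,0],"claw":0.06},
    {"xyz":[0,0,0],"turn":[0,0,0],"claw":0.06},
    {"xyz":[0,0,0],"turn":[0,0,0],"claw":0.06}
  ],
  "newtons": 30
}}

```text
t: 10.87
ee_pos: [0.5911, 0.255, 0.2873]
tcp_rot: [[-0.001, 1.0, 0.006], [1.0, 0.001, 0.002], [0.002, 0.006, -1.0]]
wrist_force: [0.3, 0.1, 0.3]
grip_width: 0.06
gripper_force: 0.0
```

```bash
python3 - <<'E'
from h import *
a=snap('scene','s6.png')
A=cv2.resize(a['image'][80:180,190:290,::-1],(400,400),interpolation=cv2.INTER_CUBIC)
B=cv2.resize(a['image'][185:285,340:440,::-1],(400,400),interpolation=cv2.INTER_CUBIC)
cv2.imwrite('pics/s6c.png',np.hstack([A,B]))
print(sensors.read_state()['wrist_force'])
E
```

```text
[-0.42718658  0.21834821  0.67432426]
```

View pics/s6c.png

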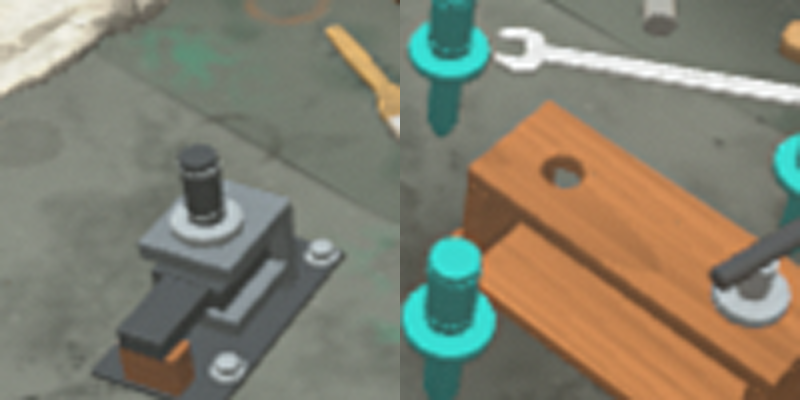

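The collar sits flat on the fork plate at crop (206,218). The stand's left hole is empty, the short pin is still in place, and the gripper is clear.

```bash
python3 -c "
from workcell import job
print(job.hand_in())"
```

```text
the job is handed in; nothing more can be done
None
```

The hitch pin is seated through the fork and drawbar eye with its collar flat on the top plate and the gripper clear; the short T-handled pin is still in the stand, and I handed the job in at about 11 s (no verdict came back).

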